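# Line up the cezves by size

## Task

Line the four copper cezves up by size on the row of cork pads: one upright in the middle of each pad, the smallest on the pad next to the grey tilt-out bin and growing steadily to the largest at the far end. Turn every handle square to the row (pointing straight to the front or straight to the back), and leave the green cup standing where it is.

Things in the scene. Friction and masses are not known exactly. Their poses are not given: they have to be found in the camera images.
- cezve_1: smallest of four loose open copper cezves (pots with one stick handle): 56 mm tall, belly 54 mm across, the top 27 mm an upright round neck 40 mm across; about 110 g. Origin: centre of the underside, z up. Handle, 10 mm thick: leaves the neck 9 mm below the rim along the body's -x, rises gently, ends 90 mm from the pot's axis, 66 mm above the underside
- cezve_2: second smallest of four loose open copper cezves (pots with one stick handle): 68 mm tall, belly 64 mm across, the top 27 mm an upright round neck 46 mm across; about 160 g. Origin: centre of the underside, z up. Handle, 10 mm thick: leaves the neck 9 mm below the rim along the body's -x, rises gently, ends 100 mm from the pot's axis, 79 mm above the underside
- cezve_3: second largest of four loose open copper cezves (pots with one stick handle): 80 mm tall, belly 76 mm across, the top 27 mm an upright round neck 52 mm across; about 220 g. Origin: centre of the underside, z up. Handle, 10 mm thick: leaves the neck 9 mm below the rim along the body's -x, rises gently, ends 110 mm from the pot's axis, 93 mm above the underside
- cezve_4: largest of four loose open copper cezves (pots with one stick handle): 93 mm tall, belly 88 mm across, the top 27 mm an upright round neck 58 mm across; about 290 g. Origin: centre of the underside, z up. Handle, 10 mm thick: leaves the neck 9 mm below the rim along the body's -x, rises gently, ends 118 mm from the pot's axis, 107 mm above the underside
- pad_a: one of four identical round cork pads, 84 mm across, 3 mm thick, fixed in a straight row 112 mm apart on a wooden board (490 x 104 x 12 mm); pad tops 15 mm above the counter. Origin: centre of the pad's underside ; its y axis runs along the row and x square to it, the same way for all four. The letters say nothing of the order in the row
- pad_b: one of four identical round cork pads, 84 mm across, 3 mm thick, fixed in a straight row 112 mm apart on a wooden board (490 x 104 x 12 mm); pad tops 15 mm above the counter. Origin: centre of the pad's underside ; its y axis runs along the row and x square to it, the same way for all four. The letters say nothing of the order in the row
- pad_c: one of four identical round cork pads, 84 mm across, 3 mm thick, fixed in a straight row 112 mm apart on a wooden board (490 x 104 x 12 mm); pad tops 15 mm above the counter. Origin: centre of the pad's underside ; its y axis runs along the row and x square to it, the same way for all four. The letters say nothing of the order in the row
- pad_d: one of four identical round cork pads, 84 mm across, 3 mm thick, fixed in a straight row 112 mm apart on a wooden board (490 x 104 x 12 mm); pad tops 15 mm above the counter. Origin: centre of the pad's underside ; its y axis runs along the row and x square to it, the same way for all four. The letters say nothing of the order in the row
- tilt_bin: grey plastic tilt-out bin, 120 mm wide, about 120 mm deep, 130 mm tall, fixed to the counter at one end of the row, in line with it, its centre 162 mm from the centre of the nearest pad (a closed white canister with a black lid stands at the other end). Origin: centre of the underside
- green_cup: green ceramic cup without handle, 66 mm across, 58 mm tall, loose, standing empty among the pots; not to be disturbed. Origin: centre of the underside
Things that resemble listed ones, but are neither listed nor needed, are in the scene too. What is shaped like the cezve_1 but blue is not meant.

How it is judged (in metres and radians):
At the end, for the whole second after the job is handed in: Each cezve stands upright (tilt under 0.08 rad), at rest, on its own cork pad within 15 mm of the pad's centre, its handle within 0.30 rad of square to the row (either side); counted from the grey bin the order is cezve_1, cezve_2, cezve_3, cezve_4 ((horizontal distance between cezve_1 and pad_a below 0.015 m or horizontal distance between cezve_1 and pad_b below 0.015 m or horizontal distance between cezve_1 and pad_c below 0.015 m or horizontal distance between cezve_1 and pad_d below 0.015 m) and angle between the x axis of each of cezve_1, cezve_2, cezve_3, cezve_4 and the x axis of pad_a, either way round below 0.3 rad and height (world z) of cezve_1 between 0.01 and 0.02 m and horizontal distance between cezve_1 and tilt_bin between 0.122 and 0.202 m and angle between each of cezve_1, cezve_2, cezve_3, cezve_4's own z axis and vertical below 0.08 rad and linear speed of each of cezve_1, cezve_2, cezve_3, cezve_4 below 0.02 m/s and angular speed of each of cezve_1, cezve_2, cezve_3, cezve_4 below 0.2 rad/s and (horizontal distance between cezve_2 and pad_a below 0.015 m or horizontal distance between cezve_2 and pad_b below 0.015 m or horizontal distance between cezve_2 and pad_c below 0.015 m or horizontal distance between cezve_2 and pad_d below 0.015 m) and height (world z) of cezve_2 between 0.01 and 0.02 m and horizontal distance between cezve_2 and tilt_bin between 0.234 and 0.314 m and (horizontal distance between cezve_3 and pad_a below 0.015 m or horizontal distance between cezve_3 and pad_b below 0.015 m or horizontal distance between cezve_3 and pad_c below 0.015 m or horizontal distance between cezve_3 and pad_d below 0.015 m) and height (world z) of cezve_3 between 0.01 and 0.02 m and horizontal distance between cezve_3 and tilt_bin between 0.346 and 0.426 m and (horizontal distance between cezve_4 and pad_a below 0.015 m or horizontal distance between cezve_4 and pad_b below 0.015 m or horizontal distance between cezve_4 and pad_c below 0.015 m or horizontal distance between cezve_4 and pad_d below 0.015 m) and height (world z) of cezve_4 between 0.01 and 0.02 m and horizontal distance between cezve_4 and tilt_bin between 0.458 and 0.538 m); the robot touches nothing.
It fails at once if the green cup is shifted more than 30 mm or tipped (distance of green_cup from where it was at the start of the episode above 0.03 m or angle between green_cup's own z axis and vertical above 0.35 rad).
It also fails if it takes over 109 s, if anything falls off the work surface, if the arm or the gripper's body presses on something with over 40 N, if the wrist force passes 120 N, or if a joint passes its speed limit or range.

## Robot

A 6-joint arm with a two-finger parallel gripper is mounted at the origin on the work surface. World frame = base frame: x ahead of the robot, y to its left, z up, the work surface at z = 0. Lengths are in mm, angles in rad, forces in N, time in s.
With the tool pointing down it reaches from about 350 to 775 mm from the base axis. Payload 7.3 kg.
Tool frame: the origin (TCP) lies at the very end of the fingers, on their centre line; the grasp point (between the pads) lies behind it (bot.grip_point_offset is the z of the grasp point in the tool frame, in mm); z points along the fingers, y is the line along which they close (so a half turn about z gives the same grasp; the last joint's range is limited). The gripper opens to 92 mm and grips with 3 to 60 N. Pads are 19 mm wide; open, the fingers measure 130 mm over their backs; the gripper's body (75 mm by 190 mm) begins 47 mm behind the grasp point.
Start: joints at [-1.461, 0.342, 1.524, -0, 1.275, -0.146], TCP at [132.857, -507.931, 226.741] pointing down, gripper open.
Joint ranges: [-2.53, 2.53], [-0.77, 2.02], [0.04, 2.7], [-1, 4.14], [0.28, 2.66], [-3.11, 3.11]. Speed limits (rad/s): [2.57, 2.57, 3.14, 3.14, 3.14, 3.14].

## Interface

Orientations are given as [roll, pitch, yaw] about the fixed x, y, z axes, in that order (R = Rz(yaw) Ry(pitch) Rx(roll)).
In Python, from plant import bot gives the robot as it stands. The module is installed in compiled form; this text tells all that it offers.
- The arm moves only by the shell command python3 -m crank 'ROWS'. ROWS is JSON, a list that holds one entry, the list of rows, each a list of 5 numbers: the opening, from 0 (shut) to 1 (fully open), then the shift along the tool's x, y, z in cm, then the turn about the tool's z in degrees. In form: [[[claw, x, y, z, turn], ...]]. A call has exactly 10 rows; each row is the pose to reach, as a shift and turn from the pose commanded when the call began, along the tool's axes at that moment; what a row does not reach only later rows make up. A row lasts 1/10 s, in which the tool goes at most 50 mm and 8.59 degrees, less where a joint would pass 70% of its speed; a pose out of reach is approached as far as the arm can. A call with a gripper value outside its range is refused whole. The fingers move at their own pace and stop on an object; the grip force is fixed at half the most. Time passes only in rows, so rows that repeat a pose let the fingers close, or fill a call up. It gives the time, the measured TCP pose, the force, the opening and the grip force at its end, in the units of the state.
- bot.get_obs(): the state, without advancing time (a new reading comes with each control period).
- bot.capture(name): name is "side" or "top"; returns (picture, depth): 384x512x3 uint8, red, green, blue; 384x512 float32, mm along the optical axis (not along the pixel's ray), 0 where there is no reading.
- bot.calibration(name): a dict with "vertical_fov" (degrees; the focal length in pixels is half the picture's height over the tangent of half this angle, whatever the lens; pixels are square), "cx", "cy" (the principal point, pixels), "rvec" (rotation vector, rad) and "tvec" (3), from world to camera coordinates, as OpenCV has them. Camera axes: x right, y down, z forward; pixel columns grow to the right and rows downward; lengths in mm; the calibration is good to about 2 mm. A picture is of the moment at which its call begins. calibration takes no time and is no camera call.
- bot.close_job(): hands the job in; it is judged then, once.
The state is a dict: "time": time; "joint_positions": joint angles; "dq": joint speeds; "tau": joint torques, N m; "tool_pos": TCP position; "tcp_rot": TCP orientation; "contact_force": force on the tool from outside, world axes, zero at the start; "moment": the same for the moment, N m; "grip_width": finger opening in mm; "finger_force": force on a finger pad.
Only numpy, scipy, OpenCV 4.12 (cv2) and the standard library are available. Lean on these libraries where they do the work, as an engineer would, in place of code of your own. Each camera call takes 0.05 s, during which the arm holds its last target. There are 200 camera calls.

## Working session

There is one attempt and no reset: what is moved stays moved. The work goes in short steps, Python scripts to look and compute and a shell command to move; the robot and the scene stay as the last step left them, time stands still between calls to the robot, and variables do not carry over. Pictures are saved under pics/ and viewed, at most 14 in all, crops included, and the job is handed in when it is done.

```bash
mkdir -p pics; python3 - <<'E'
from plant import bot
import cv2
print(bot.get_obs(), bot.grip_point_offset)
for n in("side","top"):
    p,d=bot.capture(n); cv2.imwrite(f"pics/{n}0.png",cv2.resize(p[:,:,::-1],(800,600),interpolation=cv2.INTER_CUBIC)); print(bot.calibration(n))
    import numpy as np; np.savez(f"{n}0.npz",p=p,d=d)
E
```

```text
{'time': 0.0, 'joint_positions': array([-1.46099794e+00,  3.42718739e-01,  1.52501611e+00, -4.51470062e-06,
        1.27541393e+00, -1.46049643e-01]), 'dq': array([ 8.85886764e-05, -1.37820690e-03, -1.18321225e-03, -1.14335645e-04,
       -5.41192813e-04, -1.44565639e-03]), 'tau': array([-7.76026391e-04, -4.31246281e+01, -2.44222373e+01,  7.17707165e-02,
        5.58627828e-02, -9.20887464e-05]), 'tool_pos': array([ 132.80893708, -507.49797429,  226.04735899]), 'tcp_rot': array([-3.14005247e+00, -2.22192650e-04,  2.55849175e-01]), 'contact_force': array([0.10641355, 0.46562659, 0.36707605]), 'moment': array([-0.02458487,  0.02326763,  0.04538291]), 'finger_force': 0.0, 'grip_width': 91.77336953286456} -18.8
{'vertical_fov': 48.574499278709226, 'cx': 258.31160412741247, 'cy': 187.22099476761335, 'rvec': array([ 2.22107199, -0.83290342,  0.32716931]), 'tvec': array([-323.66277488,  243.00995745, 1237.9286247 ])}
{'vertical_fov': 48.44568187968055, 'cx': 255.33301278718167, 'cy': 192.9007125225884, 'rvec': array([ 2.1448716 , -2.16335046,  0.10038013]), 'tvec': array([  34.18443326,  434.7244432 , 1390.5840797 ])}
```

View pics/side0.png

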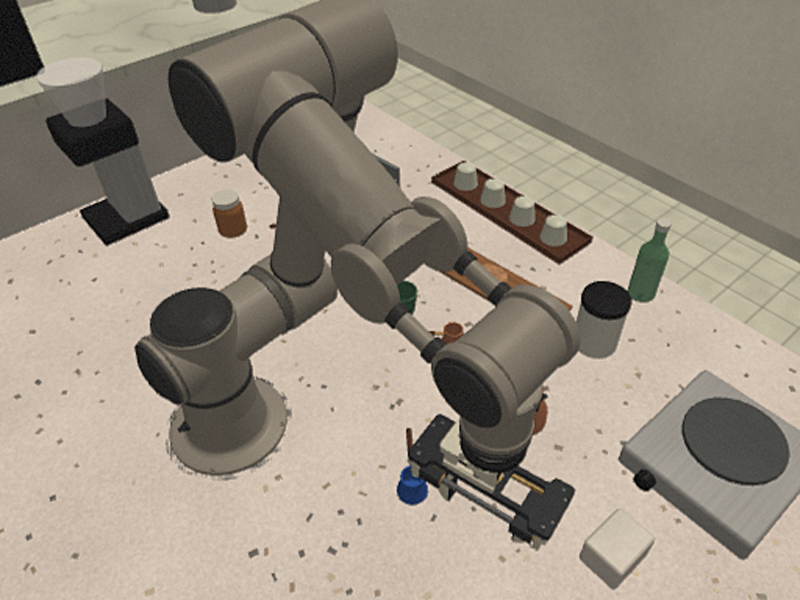

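View pics/top0.png

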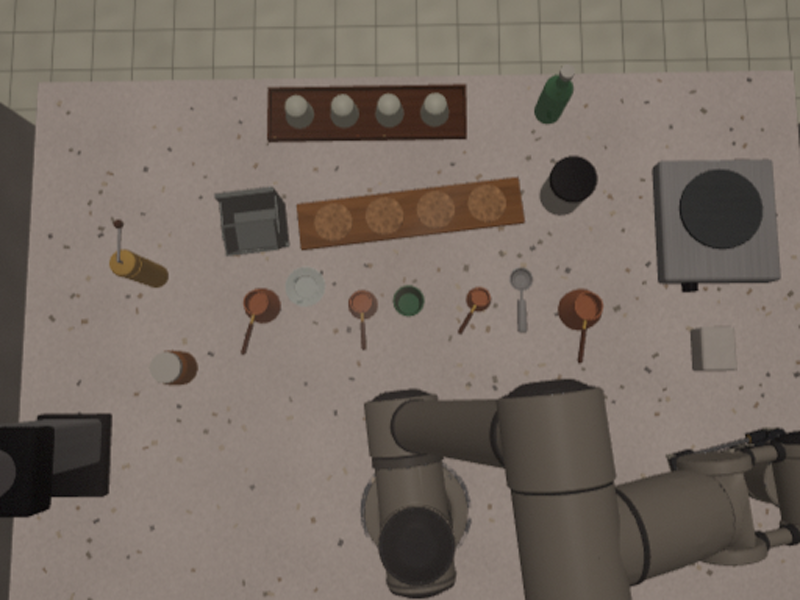

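```bash
cat > h.py <<'E'
import numpy as np, cv2
from plant import bot
def cam(n):
    c=bot.calibration(n); R=cv2.Rodrigues(c["rvec"])[0]; f=192/np.tan(np.radians(c["vertical_fov"])/2)
    return c,R,f
def atz(n,u,v,z):
    c,R,f=cam(n); r=R.T@np.array([(u-c["cx"])/f,(v-c["cy"])/f,1]); o=-R.T@c["tvec"]
    return o+r*(z-o[2])/r[2]
def cloud(n,d):
    c,R,f=cam(n); v,u=np.mgrid[:384,:512]
    P=np.stack([(u-c["cx"])/f*d,(v-c["cy"])/f*d,d],-1)
    return (P-c["tvec"])@R
E
python3 - <<'E'
from h import *
D=np.load("top0.npz");p,d=D["p"],D["d"];W=cloud("top",d)
t=W[280:330,60:110][:, :,2]
print("table z",np.median(W[245:260,150:220,2]),W[245:260,150:220,2].std())
for nm,u,v in[("L",165,195),("M",232,195),("S",306,191),("X",371,197)]:
    s=W[v-18:v+18,u-18:u+18].reshape(-1,3); s=s[s[:,2]>20]
    print(nm,np.round(np.percentile(s[:,2],[50,80,90,95,99]),1))
    print(W[v-18:v+19:3,u-18:u+19:3,2].round().astype(int))
for u,v in[(213,141),(246,137.5),(279,134),(311.5,130)]: print(atz("top",u,v,15).round(1))
cv2.imwrite("pics/c1.png",cv2.resize(p[160:240,140:400,::-1],None,fx=3,fy=3,interpolation=cv2.INTER_CUBIC))
cv2.imwrite("pics/c2.png",cv2.resize(p[105:170,135:345,::-1],None,fx=3.8,fy=3.8,interpolation=cv2.INTER_CUBIC))
E
```

```text
table z 0.6662733728738157 76.4192796351694
L [  51.5   77.7   81.6   83.5 1431. ]
[[  -1    0   -5    1   -2    6   -1   -1   -2    1   -5    5    1]
 [  -3   -1   -4    2    0    2    0    0    6   -1   -5   -4   17]
 [  -3   -9   -1   -2   -1   -3    0    0   -2   -2    0   -3   15]
 [   1    0    1    4   80   74   69   70   45   30   -3    3   17]
 [   0    2   -1    2   55   11    4    8   68   38   16   -3    5]
 [   2    2    4   80    6   10    2    5   79   48   33    6   -1]
 [   0   -4    2   80    8    5   10    0   78   45   30   -1   -1]
 [   3    0    3    0   64    4    4   82   57   40   26    1    0]
 [  -5   -5    4   -2   38   73   65   51   42   31   24  -10    2]
 [   8    0   -2    0    3   71   33   36   30   12   -1   -1    5]
 [  -2    3   -2    6 1431    4   -1   -2    3    2   -4   -2    3]
 [  -3   -3   -2   -1   84   -1    1    3    0    2   -2    2    1]
 [   4    1    1   -2   81    3   -2   -1    1    3    7    8    4]]
M [  46.4   67.5   70.9   72.8 1431. ]
[[ 1  3  2 -5  2 -5  1  3 -3  3 -1 -4  3]
 [ 1 -1  0 -1  4  1 -4  3  7 -4 -1  4 -2]
 [-3 -5 -
[... 1336 characters left out ...]
 -2]
 [  -1   -2   26   46   54   91    6    5    7    8   87    1    2]
 [   4    3   38   52   61   94    3    0    9    2   73    1   -1]
 [   5    1   31   53   66   92    1    3    6   11   70   -1    7]
 [  -1   -2   29   47   61   85    4    2    2    5   86    2   -2]
 [  -1    2   18   46   52   63   84   95    0   92   41    1    5]
 [   0   -8   -1   26   41   51   54   89   56   48   -1    1    2]
 [  -2    4   -1   -1   18   41   38   91   27   -5    3    3    3]
 [   1    4    2    2   -2    0   -3   96   -4    1   -1 1431    2]
 [  -3    2   -4    2   -4   -1    1   95   -1   -3   -1   -3    4]]
[614.7 173.   15. ]
[625.5  60.9  15. ]
[636.2 -51.1  15. ]
[ 648.7 -161.2   15. ]
```

View pics/c1.png

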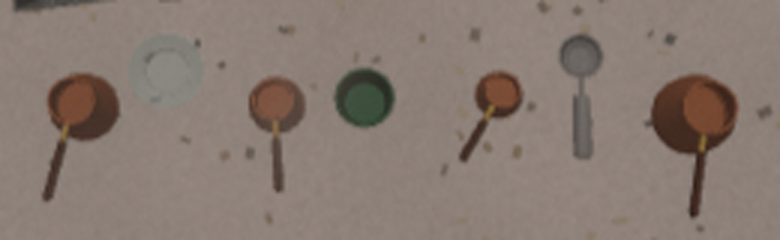

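View pics/c2.png

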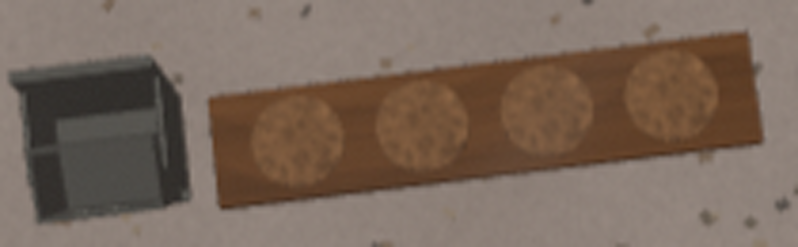

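```bash
cat >> h.py <<'E'
def go(x,y,z,yaw,msg=""):
    "print shift (cm, tool axes) and turn (deg) from the present pose"
    s=bot.get_obs(); t=s["tool_pos"]; w=s["tcp_rot"][2]; d=np.array([x,y,z])-t
    dy=(yaw-w+np.pi/2)%np.pi-np.pi/2
    print(msg,"cm",np.round([np.cos(w)*d[0]+np.sin(w)*d[1],np.sin(w)*d[0]-np.cos(w)*d[1],-d[2]],0+2)/10,"turn",round(-np.degrees(dy),1),"at",t.round(1),round(w,3))
E
python3 - <<'E'
from h import *
D=np.load("top0.npz");W=cloud("top",D["d"])
px=lambda a,s,o:((a[0]+.5)/s-.5+o[0],(a[1]+.5)/s-.5+o[1])
P=np.array([atz("top",*px(a,3.8,(135,105)),15)[:2] for a in[(298,140),(422,125),(546,109),(671,94)]])
k=np.arange(4)-1.5; m=P.mean(0); sl=(P*k[:,None]).sum(0)/5; u=sl/np.hypot(*sl)
Q=m+k[:,None]*112*u
print("pads",P.round(1).tolist(),"fit",Q.round(1).tolist(),"spacing",np.hypot(*sl),"yaw",np.arctan2(u[0],-u[1]))
for n,h,a,t,ht in[("c3",80,(76,103),(46,197),93),("c2",68,(276,100),(279,189),79),("c1",56,(499,94),(463,158),66),("c4",93,(711,108),(694,213),107)]:
    A=atz("top",*px(a,3,(140,160)),h);T=atz("top",*px(t,3,(140,160)),ht);v=A-T
    # check: rim points from depth
    s=W[160:240,140:400].reshape(-1,3); s=s[(np.hypot(*(s[:,:2]-A[:2]).T)<45)&(abs(s[:,2]-h)<8)&((s[:,:2]-A[:2])@v[:2]/np.hypot(*v[:2])>-15)]
    c,r=cv2.minEnclosingCircle(s[:,:2].astype(np.float32))
    print(n,A.round(1),"yaw",round(np.arctan2(v[1],v[0]),3),"len",np.hypot(*v[:2]).round(1),"depth circ",np.round(c,1),round(r,1))
s=W[100:170,125:195].reshape(-1,3);s=s[(s[:,2]>60)&(s[:,2]<160)];print("bin",s.min(0),s.max(0))
s=W[170:200,175:215].reshape(-1,3);print("glass z",np.percentile(s[:,2],[50,90,98]))
s=W[95:140,340:390].reshape(-1,3);s=s[(s[:,2]>30)&(s[:,2]<300)];print("can",s.min(0),s.max(0))
E
```

```text
pads [[613.1, 172.8], [625.4, 62.0], [638.6, -48.8], [650.9, -160.3]] fit [[613.0, 173.3], [625.7, 62.1], [638.4, -49.2], [651.0, -160.5]] spacing 111.73136312990736 yaw 0.11351430776326381
c3 [428.  318.5  80. ] yaw -0.262 len 103.8 depth circ [432.2 324.8] 26.5
c2 [430.5 105.8  68. ] yaw 0.04 len 95.9 depth circ [432.7 109.5] 22.8
c1 [ 436.1 -134.2   56. ] yaw -0.53 len 80.5 depth circ [ 441.1 -138.1] 20.4
c4 [ 414.9 -351.3   93. ] yaw -0.227 len 112.4 depth circ [ 418.  -350.5] 29.2
bin [523.74685055 270.89286835  60.06735839] [661.53225564 399.59955684 135.50079985]
glass z [ 3.79302927 14.95113437 33.92350515]
can [ 622.48491271 -367.514724     30.22274601] [ 715.63848645 -274.14970229  141.10254054]
```

```bash
python3 -c "
from h import *
go(417,-351,160,-.22)"
```

```text
cm [31.455 -7.955  6.612] turn 27.3 at [ 132.8 -507.5  226.1] 0.256
```

```bash
python3 -m crank '[[[1,8,-2,1.5,8],[1,16,-4,3,16],[1,24,-6,5,24],[1,31.45,-7.95,6.6,27.3],[1,31.45,-7.95,6.6,27.3],[1,31.45,-7.95,6.6,27.3],[1,31.45,-7.95,6.6,27.3],[1,31.45,-7.95,6.6,27.3],[1,31.45,-7.95,6.6,27.3],[1,31.45,-7.95,6.6,27.3]]]'; python3 -c "
from h import *
go(417,-351,72,-.22)"
```

```text
time: 1.1
tool_pos: [416.4, -351.9, 160.7]
tcp_rot: [3.141, 0.0, -0.221]
contact_force: [0.3, 0.5, -0.0]
grip_width: 91.7
finger_force: 0.0
 cm [ 0.042 -0.097  8.872] turn -0.1 at [ 416.4 -351.9  160.7] -0.221
```

```bash
python3 -m crank '[[[1,0,-0.1,2,0],[1,0,-0.1,4,0],[1,0,-0.1,6,0],[1,0,-0.1,7.5,0],[1,0,-0.1,8.8,0],[1,0,-0.1,8.8,0],[0.3,0,-0.1,8.8,0],[0.3,0,-0.1,8.8,0],[0.3,0,-0.1,8.8,0],[0.3,0,-0.1,8.8,0]]]'; python3 -m crank '[[[0.3,0,0,0,0],[0.3,0,0,0,0],[0.3,0,0,0,0],[0.3,0,0,-1,0],[0.3,0,0,-3,0],[0.3,0,0,-5,0],[0.3,0,0,-6,0],[0.3,0,0,-7,0],[0.3,0,0,-7,0],[0.3,0,0,-7,0]]]'; python3 - <<'E'
from h import *
p,d=bot.capture("side");q,e=bot.capture("top");np.savez("b.npz",p=p,d=d,q=q,e=e)
cv2.imwrite("pics/s1.png",cv2.resize(np.hstack([p[130:384,200:440],q[150:290,300:512].repeat(1,0) if 0 else cv2.resize(q[130:270,300:440],(254,254))])[:,:,::-1],(780,401)))
go(651,-160.5,190,.1135)
E
```

```text
time: 2.1
tool_pos: [417.5, -350.7, 73.3]
tcp_rot: [3.141, -0.001, -0.221]
contact_force: [-0.4, 0.6, 0.4]
grip_width: 64.2
finger_force: 0.1
time: 3.1
tool_pos: [417.0, -350.2, 142.2]
tcp_rot: [-3.141, 0.001, -0.221]
contact_force: [-0.1, 0.1, -1.8]
grip_width: 61.3
finger_force: 29.6
 cm [ 18.7   -23.619  -4.817] turn -19.1 at [ 416.8 -350.   141.8] -0.221
```

View pics/s1.png

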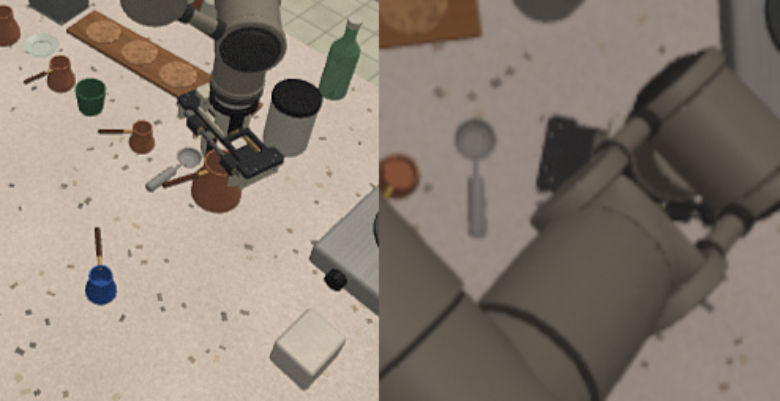

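```bash
python3 -m crank '[[[0.3,1,-1,-2,-2],[0.3,4,-4,-4,-6],[0.3,7,-8,-4.8,-10],[0.3,10,-12,-4.8,-14],[0.3,13,-16.5,-4.8,-19],[0.3,16,-20,-4.8,-19],[0.3,18,-22.5,-4.8,-19],[0.3,18.7,-23.6,-4.8,-19],[0.3,18.7,-23.6,-4.8,-19],[0.3,18.7,-23.6,-4.8,-19]]]';  python3 - <<'E'
from h import *
go(651,-160.5,89,.1135)
E
```

```text
time: 4.2
tool_pos: [650.4, -161.9, 189.9]
tcp_rot: [-3.142, 0.002, 0.111]
contact_force: [-0.2, -0.6, -2.5]
grip_width: 61.7
finger_force: 29.6
 cm [ 0.078 -0.13  10.093] turn -0.2 at [ 650.4 -161.9  189.9] 0.111
```

```bash
python3 -m crank '[[[0.3,0.1,-0.1,2,0],[0.3,0.1,-0.1,4,0],[0.3,0.1,-0.1,6,0],[0.3,0.1,-0.1,8,0],[0.3,0.1,-0.1,9,0],[0.3,0.1,-0.1,9.5,0],[0.3,0.1,-0.1,9.8,0],[0.3,0.1,-0.1,10,0],[0.3,0.1,-0.1,10,0],[0.3,0.1,-0.1,10,0]]]'
```

```text
time: 5.2
tool_pos: [652.6, -160.1, 91.4]
tcp_rot: [3.141, -0.001, 0.111]
contact_force: [-0.0, 0.2, -3.1]
grip_width: 61.4
finger_force: 29.6
```

```bash
python3 -m crank '[[[0.3,0,0,0.1,0],[0.3,0,0,0.2,0],[0.3,0,0,0.3,0],[0.3,0,0,0.3,0],[0.3,0,0,0.3,0],[0.3,0,0,0.3,0],[0.3,0,0,0.3,0],[0.3,0,0,0.3,0],[0.3,0,0,0.3,0],[0.3,0,0,0.3,0]]]'
```

```text
time: 6.2
tool_pos: [652.3, -160.0, 88.2]
tcp_rot: [3.141, -0.0, 0.111]
contact_force: [-2.1, 1.4, 4.9]
grip_width: 61.3
finger_force: 30.1
```

```bash
python3 -m crank '[[[0.9,0,0,0,0],[0.9,0,0,0,0],[0.9,0,0,0,0],[0.9,0,0,0,0],[0.9,0,0,-1,0],[0.9,0,0,-3,0],[0.9,0,0,-6,0],[0.9,0,0,-9,0],[0.9,0,0,-10,0],[0.9,0,0,-10,0]]]'; python3 -c "
from h import *
go(431,323,160,-.214)"
```

```text
time: 7.2
tool_pos: [653.0, -160.3, 189.8]
tcp_rot: [3.14, -0.004, 0.111]
contact_force: [0.6, 0.2, 0.2]
grip_width: 82.8
finger_force: 0.0
 cm [-16.716 -50.492   2.976] turn 18.6 at [ 653.  -160.3  189.8] 0.111
```

```bash
python3 -m crank '[[[0.9,-1,-4,0,2],[0.9,-3,-9,0,5],[0.9,-5,-14,0,9],[0.9,-7,-19,0,14],[0.9,-9,-24,0,18.6],[0.9,-10,-29,0,18.6],[0.9,-12,-34,0,18.6],[0.9,-13.5,-39,0,18.6],[0.9,-15,-44,0,18.6],[0.9,-16.7,-49,0,18.6]]]'; python3 - <<'E'
from h import *
go(431,323,160,-.214)
q,e=bot.capture("top");np.savez("b.npz",q=q,e=e)
cv2.imwrite("pics/t2.png",cv2.resize(q[60:260,130:400,::-1],(800,593),interpolation=cv2.INTER_CUBIC))
E
```

```text
time: 8.2
tool_pos: [441.4, 285.1, 186.0]
tcp_rot: [3.14, 0.002, -0.214]
contact_force: [0.8, -0.1, 0.0]
grip_width: 82.4
finger_force: 0.0
 cm [-1.818 -3.482  2.603] turn 0.0 at [441.4 285.1 186. ] -0.214
```

View pics/t2.png

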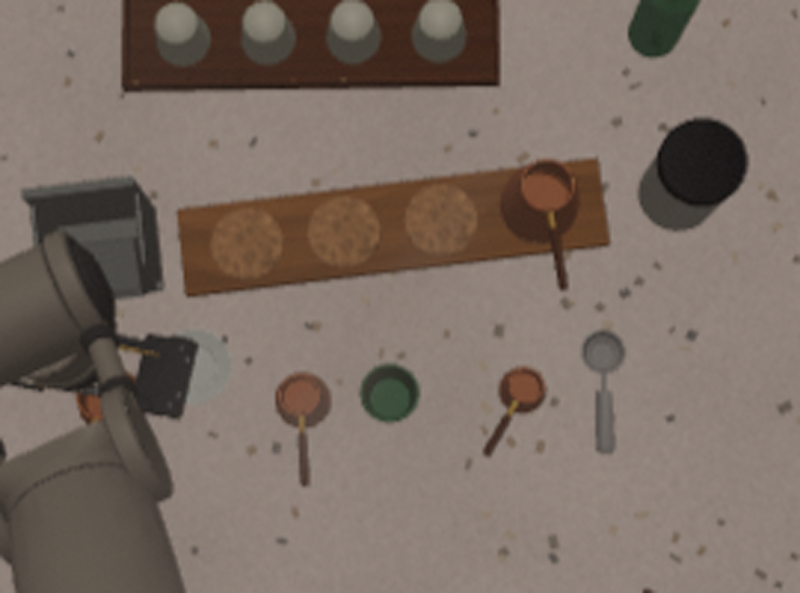

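```bash
cat >> h.py <<'E'
def rim(W,A,h,r,tip=None):
    "centre of neck circle near A from depth cloud: robust fit with known radius"
    from scipy.optimize import least_squares
    s=W.reshape(-1,3); s=s[(np.hypot(*(s[:,:2]-np.array(A)).T)<r+14)&(abs(s[:,2]-h)<7)][:,:2]
    f=least_squares(lambda c:np.hypot(*(s-c).T)-r+1,A,loss="soft_l1",f_scale=1.5); return f.x.round(1),len(s)
E
python3 - <<'E'
from h import *
D=np.load("b.npz");W=cloud("top",D["e"]);W0=cloud("top",np.load("top0.npz")["d"])
px=lambda u,v:((u+.5)/2.963-.5+130,(v+.5)/2.963-.5+60)
A=atz("top",*px(548,186),108);T=atz("top",*px(563,287),122);v=A-T
print(A,T,np.arctan2(v[1],v[0]),rim(W,(650,-160),108,29))
for a,h,r in[((431,323),80,26),((432,108),68,23),((439,-137),56,20),((417,-351),93,29)]: print(rim(W0,a,h,r))
E
```

```text
[ 648.58624145 -160.82678756  108.        ] [ 535.81178287 -172.27896151  122.        ] 0.10120243454406912 (array([ 650.6, -160.2]), 75)
(array([431.5, 323.8]), 64)
(array([431.5, 109.1]), 53)
(array([ 440.6, -137.8]), 52)
(array([ 416.7, -350.1]), 80)
```

```bash
python3 -m crank '[[[0.8,-1.8,-3.5,2.6,0],[0.8,-1.8,-3.5,2.6,0],[0.8,-1.8,-3.5,2.6,0],[0.8,-1.8,-3.5,2.6,0],[0.8,-1.8,-3.5,2.6,0],[0.8,-1.8,-3.5,2.6,0],[0.8,-1.8,-3.5,2.6,0],[0.8,-1.8,-3.5,2.6,0],[0.8,-1.8,-3.5,2.6,0],[0.8,-1.8,-3.5,2.6,0]]]'; python3 -c "
from h import *
go(431.5,323.8,60,-.214)"
```

```text
time: 9.25
tool_pos: [433.2, 321.8, 161.7]
tcp_rot: [3.142, -0.0, -0.214]
contact_force: [0.1, -0.5, -0.5]
grip_width: 73.3
finger_force: 0.0
 cm [-0.205 -0.162 10.172] turn 0.0 at [433.2 321.8 161.7] -0.214
```

```bash
python3 -m crank '[[[0.8,-0.1,-0.1,2,0],[0.8,-0.1,-0.1,4,0],[0.8,-0.1,-0.1,6,0],[0.8,-0.1,-0.1,8,0],[0.8,-0.1,-0.1,9.5,0],[0.8,-0.1,-0.1,10.1,0],[0.8,-0.1,-0.1,10.1,0],[0.3,-0.1,-0.1,10.1,0],[0.3,-0.1,-0.1,10.1,0],[0.3,-0.1,-0.1,10.1,0]]]'; python3 -m crank '[[[0.3,0,0,0,0],[0.3,0,0,0,0],[0.3,0,0,-1,0],[0.3,0,0,-3,0],[0.3,0,0,-6,0],[0.3,0,0,-9,0],[0.3,0,0,-12,0],[0.3,0,0,-14,0],[0.3,0,0,-15,0],[0.3,0,0,-15,0]]]'; python3 -c "
from h import *
go(638.4,-49.2,210,.1135)"
```

```text
time: 10.25
tool_pos: [433.0, 323.5, 61.6]
tcp_rot: [-3.14, -0.002, -0.214]
contact_force: [0.8, -0.6, -1.0]
grip_width: 54.4
finger_force: 29.8
time: 11.25
tool_pos: [432.5, 323.1, 211.7]
tcp_rot: [-3.141, -0.001, -0.214]
contact_force: [-0.4, -1.2, -1.9]
grip_width: 54.6
finger_force: 29.7
 cm [28.012 32.014  0.175] turn -18.7 at [432.5 323.1 211.7] -0.214
```

```bash
python3 -m crank '[[[0.3,1,1,0,-2],[0.3,4,4,0,-6],[0.3,7,8,0,-10],[0.3,10,12,0,-14],[0.3,14,16,0,-18.7],[0.3,18,20,0,-18.7],[0.3,21,24,0,-18.7],[0.3,24,28,0,-18.7],[0.3,27,31,0,-18.7],[0.3,28,32,0.2,-18.7]]]'; python3 -m crank '[[[0.3,0,0,0,0],[0.3,0,0,0,0],[0.3,0,0,2,0],[0.3,0,0,4,0],[0.3,0,0,6,0],[0.3,0,0,8,0],[0.3,0,0,8,0],[0.3,0,0,8,0],[0.3,0,0,8,0],[0.3,0,0,8,0]]]';python3 -c "
from h import *
go(638.4,-49.2,77,.1135)"
```

```text
time: 12.25
tool_pos: [638.8, -53.7, 206.3]
tcp_rot: [3.141, 0.003, 0.109]
contact_force: [0.3, -0.2, -1.6]
grip_width: 54.6
finger_force: 29.7
time: 13.25
tool_pos: [638.7, -48.9, 130.1]
tcp_rot: [3.141, -0.002, 0.113]
contact_force: [-0.2, -0.5, -1.5]
grip_width: 54.5
finger_force: 29.7
 cm [-0.031  0.028  5.311] turn -0.0 at [638.7 -48.9 130.1] 0.113
```

```bash
python3 -m crank '[[[0.3,0,0,1.5,0],[0.3,0,0,3,0],[0.3,0,0,4,0],[0.3,0,0,4.7,0],[0.3,0,0,5,0],[0.3,0,0,5.2,0],[0.3,0,0,5.3,0],[0.3,0,0,5.4,0],[0.3,0,0,5.4,0],[0.3,0,0,5.4,0]]]'
```

```text
time: 14.25
tool_pos: [638.5, -49.1, 76.5]
tcp_rot: [3.141, -0.002, 0.113]
contact_force: [-2.0, -0.2, 6.5]
grip_width: 55.1
finger_force: 30.2
```

```bash
python3 -m crank '[[[0.78,0,0,0,0],[0.78,0,0,0,0],[0.78,0,0,0,0],[0.78,0,0,0,0],[0.78,0,0,-1,0],[0.78,0,0,-3,0],[0.78,0,0,-6,0],[0.78,0,0,-9,0],[0.78,0,0,-10,0],[0.78,0,0,-10,0]]]'; python3 -c "
from h import *
go(431.5,109,140,.067)"
```

```text
time: 15.25
tool_pos: [639.0, -49.2, 176.7]
tcp_rot: [3.14, -0.004, 0.113]
contact_force: [0.7, -0.5, -0.3]
grip_width: 72.0
finger_force: 0.0
 cm [-18.842 -18.058   3.674] turn 2.6 at [639.  -49.2 176.7] 0.113
```

```bash
python3 -m crank '[[[0.76,-2,-2,0,1],[0.76,-5,-5,0,2.6],[0.76,-8,-8,0,2.6],[0.76,-11,-11,0,2.6],[0.76,-14,-14,0.5,2.6],[0.76,-17,-17,2,2.6],[0.76,-18.8,-18.1,3.6,2.6],[0.76,-18.8,-18.1,3.6,2.6],[0.76,-18.8,-18.1,3.6,2.6],[0.76,-18.8,-18.1,3.6,2.6]]]';python3 - <<'E'
from h import *
go(431.5,109,48,.067)
q,e=bot.capture("top");W=cloud("top",e);np.savez("b.npz",q=q,e=e)
print(rim(W,(638,-49),95,26),rim(W,(651,-160),108,29))
cv2.imwrite("pics/t3.png",cv2.resize(q[80:240,130:400,::-1],(800,474),interpolation=cv2.INTER_CUBIC))
E
```

```text
time: 16.25
tool_pos: [432.4, 109.2, 138.9]
tcp_rot: [3.141, -0.001, 0.067]
contact_force: [-0.1, 0.4, 0.1]
grip_width: 69.7
finger_force: 0.0
 cm [-0.087  0.011  9.089] turn -0.0 at [432.4 109.2 138.9] 0.067
(array([636.8, -49.6]), 68) (array([ 650.5, -160.2]), 75)
```

View pics/t3.png

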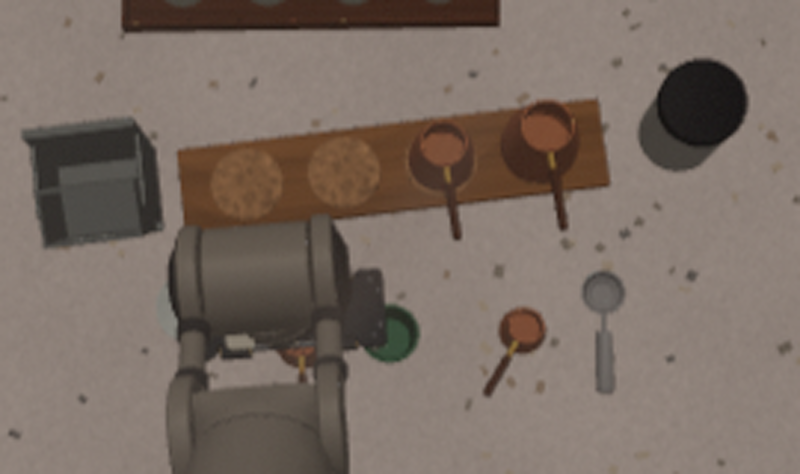

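```bash
python3 -m crank '[[[0.69,0,0,2,0],[0.69,0,0,4,0],[0.69,0,0,5,0],[0.69,0,0,6.5,0],[0.69,0,0,8,0],[0.69,0,0,9.1,0],[0.69,0,0,9.1,0],[0.3,0,0,9.1,0],[0.3,0,0,9.1,0],[0.3,0,0,9.1,0]]]'; python3 -m crank '[[[0.3,0,0,0,0],[0.3,0,0,0,0],[0.3,0,0,-1,0],[0.3,0,0,-3,0],[0.3,0,0,-6,0],[0.3,0,0,-9,0],[0.3,0,0,-12,0],[0.3,0,0,-13,0],[0.3,0,0,-13,0],[0.3,0,0,-13,0]]]'; python3 -c "
from h import *
go(625.7,62.1,178,.1135)"
```

```text
time: 17.3
tool_pos: [431.5, 109.6, 48.3]
tcp_rot: [3.141, -0.001, 0.067]
contact_force: [0.1, 0.7, -1.3]
grip_width: 49.5
finger_force: 29.8
time: 18.3
tool_pos: [430.1, 109.6, 176.6]
tcp_rot: [3.141, 0.002, 0.067]
contact_force: [-0.1, -0.0, -1.8]
grip_width: 49.0
finger_force: 29.8
 cm [19.199  6.053 -0.139] turn -2.6 at [430.1 109.6 176.6] 0.067
```

```bash
python3 -m crank '[[[0.3,1,0,0,-1],[0.3,4,1,0,-2.6],[0.3,7,2,0,-2.6],[0.3,10,3,0,-2.6],[0.3,13,4,0,-2.6],[0.3,16,5,0,-2.6],[0.3,18,5.8,0,-2.6],[0.3,19.1,6,0,-2.6],[0.3,19.1,6,0,-2.6],[0.3,19.1,6,0,-2.6]]]'; python3 -m crank '[[[0.3,0,0,1,0],[0.3,0,0,3,0],[0.3,0,0,5,0],[0.3,0,0,7,0],[0.3,0,0,9,0],[0.3,0,0,10,0],[0.3,0,0,10,0],[0.3,0,0,10,0],[0.3,0,0,10,0],[0.3,0,0,10,0]]]';python3 -c "
from h import *
go(625.7,62.1,64,.1135)"
```

```text
time: 19.3
tool_pos: [625.0, 62.7, 175.9]
tcp_rot: [-3.141, 0.003, 0.113]
contact_force: [-0.4, -0.8, -2.1]
grip_width: 49.5
finger_force: 29.8
time: 20.3
tool_pos: [626.2, 62.6, 78.8]
tcp_rot: [3.141, -0.002, 0.113]
contact_force: [-0.0, -0.7, -2.0]
grip_width: 49.0
finger_force: 29.8
 cm [-0.051  0.047  1.48 ] turn -0.0 at [626.2  62.6  78.8] 0.113
```

```bash
python3 -m crank '[[[0.3,0,0,0.5,0],[0.3,0,0,1,0],[0.3,0,0,1.2,0],[0.3,0,0,1.3,0],[0.3,0,0,1.4,0],[0.3,0,0,1.5,0],[0.3,0,0,1.5,0],[0.3,0,0,1.5,0],[0.3,0,0,1.5,0],[0.3,0,0,1.5,0]]]'
```

```text
time: 21.3
tool_pos: [625.7, 62.6, 63.2]
tcp_rot: [3.141, -0.001, 0.113]
contact_force: [-2.6, -0.3, 5.0]
grip_width: 49.2
finger_force: 30.1
```

Contact; release, rise, go to cezve_1.

```bash
python3 -m crank '[[[0.72,0,0,0,0],[0.72,0,0,0,0],[0.72,0,0,0,0],[0.72,0,0,0,0],[0.72,0,0,-1,0],[0.72,0,0,-3,0],[0.72,0,0,-6,0],[0.72,0,0,-9,0],[0.72,0,0,-12,0],[0.72,0,0,-12,0]]]'; python3 -c "
from h import *
go(440.3,-137.5,130,-.54)"
```

```text
time: 22.3
tool_pos: [628.0, 62.6, 188.5]
tcp_rot: [3.14, -0.01, 0.113]
contact_force: [0.1, -0.8, 0.6]
grip_width: 66.3
finger_force: 0.0
 cm [-20.907  17.774   5.852] turn 37.4 at [628.   62.6 188.5] 0.113
```

```bash
python3 -m crank '[[[0.72,-2,1,0,4],[0.72,-5,4,0,12],[0.72,-9,8,0,20],[0.72,-13,12,0,28],[0.72,-17,15,2,36],[0.72,-20.7,17.8,5,37.4],[0.72,-20.7,17.8,5.3,37.4],[0.72,-20.7,17.8,5.3,37.4],[0.72,-20.7,17.8,5.3,37.4],[0.72,-20.7,17.8,5.3,37.4]]]'; python3 - <<'E'
from h import *
go(440.3,-137.5,38,-.54)
q,e=bot.capture("top");W=cloud("top",e);np.savez("b.npz",q=q,e=e)
print(rim(W,(625,62),83,23),rim(W,(638,-49),95,26),rim(W,(651,-160),108,29))
cv2.imwrite("pics/t4.png",cv2.resize(q[80:240,130:400,::-1],(800,474),interpolation=cv2.INTER_CUBIC))
E
```

```text
time: 23.3
tool_pos: [441.1, -137.2, 130.4]
tcp_rot: [-3.141, -0.002, -0.539]
contact_force: [-0.2, 0.5, 0.6]
grip_width: 66.2
finger_force: 0.0
 cm [-0.058  0.067  9.245] turn 0.0 at [ 441.1 -137.2  130.4] -0.539
(array([624.9,  62.4]), 56) (array([636.5, -49.5]), 66) (array([ 650.5, -160.3]), 72)
```

View pics/t4.png

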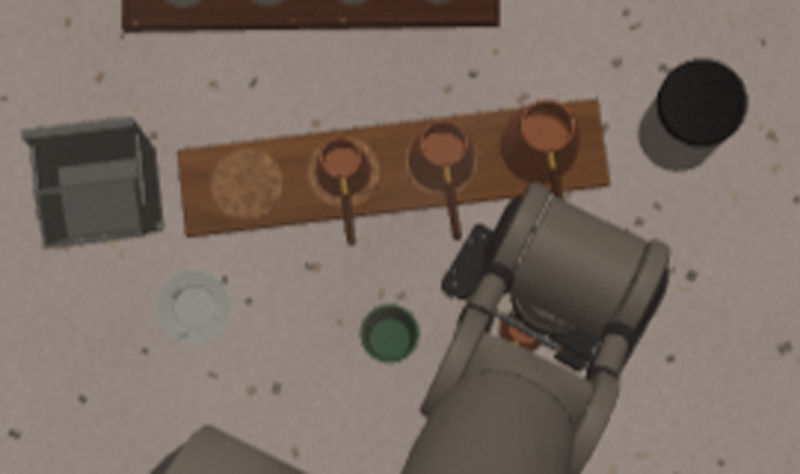

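```bash
python3 -m crank '[[[0.72,0,0,2,0],[0.72,0,0,4,0],[0.72,0,0,5,0],[0.72,0,0,6.5,0],[0.72,0,0,8,0],[0.72,0,0,9,0],[0.72,0,0,9,0],[0.3,0,0,9,0],[0.3,0,0,9,0],[0.3,0,0,9,0]]]'; python3 -m crank '[[[0.3,0,0,0,0],[0.3,0,0,0,0],[0.3,0,0,0,0],[0.3,0,0,-1,0],[0.3,0,0,-4,0],[0.3,0,0,-7,0],[0.3,0,0,-10,0],[0.3,0,0,-13,0],[0.3,0,0,-16,0],[0.3,0,0,-16,0]]]'; python3 -c "
from h import *
go(613.7,167.5,200,.1135)"
```

```text
time: 24.35
tool_pos: [440.3, -137.7, 40.3]
tcp_rot: [-3.142, -0.001, -0.54]
contact_force: [0.8, -0.5, 0.5]
grip_width: 46.5
finger_force: 0.0
time: 25.35
tool_pos: [441.5, -138.4, 203.8]
tcp_rot: [-3.141, -0.008, -0.54]
contact_force: [0.2, -0.6, -2.1]
grip_width: 42.1
finger_force: 29.8
 cm [ -0.956 -35.092   0.376] turn -37.4 at [ 441.5 -138.4  203.8] -0.54
```

```bash
python3 -m crank '[[[0.3,0,-2,0,-4],[0.3,0,-5,0,-10],[0.3,0,-9,0,-16],[0.3,0,-13,0,-22],[0.3,0,-17,0,-28],[0.3,0,-21,0,-34],[0.3,0,-25,0,-37.4],[0.3,0,-29,0,-37.4],[0.3,0,-33,0,-37.4],[0.3,-0.9,-35,0,-37.4]]]'; python3 -m crank '[[[0.3,0,0,0,0],[0.3,0,0,0,0],[0.3,0,0,0,0],[0.3,0,0,1,0],[0.3,0,0,2,0],[0.3,0,0,3,0],[0.3,0,0,4,0],[0.3,0,0,4,0],[0.3,0,0,4,0],[0.3,0,0,4,0]]]';python3 - <<'E'
from h import *
go(613.7,167.5,55,.1135)
p,d=bot.capture("side");q,e=bot.capture("top")
cv2.imwrite("pics/s5.png",cv2.resize(np.hstack([cv2.resize(p[60:240,180:360],(400,400)),cv2.resize(q[80:240,130:290],(400,400))])[:,:,::-1],(800,400)))
E
```

```text
time: 26.35
tool_pos: [612.8, 169.5, 198.0]
tcp_rot: [-3.141, 0.002, 0.114]
contact_force: [-0.1, -0.5, -1.3]
grip_width: 41.7
finger_force: 29.8
time: 27.35
tool_pos: [612.5, 167.4, 160.1]
tcp_rot: [3.142, -0.001, 0.113]
contact_force: [0.8, -0.5, -0.9]
grip_width: 41.9
finger_force: 29.8
 cm [1.2500e-01 2.0000e-03 1.0514e+01] turn -0.0 at [612.5 167.4 160.1] 0.113
```

View pics/s5.png

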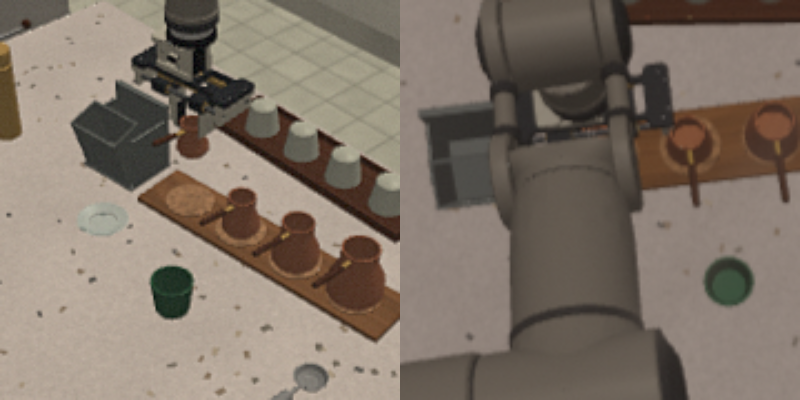

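```bash
python3 - <<'E'
from h import *
u=np.array([.1133,-.9936]); n=np.array([.9936,.1133]); o=np.array([613,173.3])
for c in("side","top"):
    W=cloud(c,bot.capture(c)[1]).reshape(-1,3); r=(W[:,:2]-o)@u; t=(W[:,:2]-o)@n
    b=(r>-240)&(r<-80)&(abs(t)<80)&(W[:,2]>30)&(W[:,2]<150)
    print(c,"bin row max",np.percentile(r[b],[95,99,99.8]),"zmax",np.percentile(W[b,2],99.5))
    for z0 in range(190,300,10):
        g=(abs(W[:,2]-z0-5)<5)&(abs(t)<70)&(abs(r)<150)
        if g.sum()>8: print(z0,g.sum(),np.percentile(r[g],[1,3,50,97,99]).round())
E
```

```text
side bin row max [-100.94777316  -98.72337863  -97.09485342] zmax 130.02209399013492
190 40 [-31. -30. -13.  45.  46.]
200 27 [-31. -30. -17.  48.  48.]
210 13 [-28. -28. -18.  49.  49.]
220 56 [-79. -78.  55.  93.  94.]
230 131 [-76. -75.  35.  94.  95.]
240 168 [-76. -74.  33.  97.  98.]
250 124 [-83. -80.  37. 101. 102.]
260 365 [-87. -83.  40. 101. 101.]
270 83 [-51. -41.   5.  90. 102.]
280 62 [-41. -39.  16.  24.  25.]
290 58 [-43. -40.  10.  23.  25.]
top bin row max [-139.54976948 -129.73604723 -125.65155271] zmax 134.52315913925935
230 24 [-69. -63.  39.  78.  85.]
240 103 [-62. -59.   1.  89.  96.]
250 47 [-74. -70. -21.  91.  92.]
260 341 [-73. -70.  73.  99. 100.]
270 162 [-71. -69.  76.  99. 101.]
```

```bash
python3 -m crank '[[[0.3,0,0,1,0],[0.3,0,0,3,0],[0.3,0,0,5,0],[0.3,0,0,7,0],[0.3,0,0,8.5,0],[0.3,0,0,9.5,0],[0.3,0,0,10,0],[0.3,0,0,10.3,0],[0.3,0,0,10.5,0],[0.3,0,0,10.5,0]]]'
```

```text
time: 28.55
tool_pos: [612.6, 167.4, 55.4]
tcp_rot: [3.142, -0.001, 0.113]
contact_force: [-0.9, -0.2, -0.9]
grip_width: 42.2
finger_force: 29.8
```

```bash
python3 -m crank '[[[0.3,0,0,0.1,0],[0.3,0,0,0.15,0],[0.3,0,0,0.15,0],[0.3,0,0,0.15,0],[0.7,0,0,0.15,0],[0.7,0,0,0.15,0],[0.7,0,0,0.15,0],[0.7,0,0,0.15,0],[0.7,0,0,0.15,0],[0.7,0,0,0.15,0]]]';python3 -m crank '[[[0.7,0,0,0,0],[0.7,0,0,-1,0],[0.7,0,0,-3,0],[0.7,0,0,-6,0],[0.7,0,0,-9,0],[0.7,0,0,-12,0],[0.7,0,0,-15,0],[0.7,-5,0,-15,0],[0.7,-10,0,-15,0],[0.7,-15,0,-15,0]]]'; python3 -m crank '[[[0.7,0,5,0,0],[0.7,0,10,0,0],[0.7,0,15,0,0],[0.7,0,20,0,0],[0.7,0,25,0,0],[0.7,0,30,0,0],[0.7,0,35,0,0],[0.7,0,40,0,0],[0.7,0,40,0,0],[0.7,0,40,0,0]]]'; python3 - <<'E'
from h import *
q,e=bot.capture("top");W=cloud("top",e)
print(rim(W,(613.7,167.5),71,20),rim(W,(625,62),83,23),rim(W,(638,-49),95,26),rim(W,(651,-160),108,29))
cv2.imwrite("pics/t6.png",cv2.resize(q[80:240,130:400,::-1],(800,474),interpolation=cv2.INTER_CUBIC))
E
```

```text
time: 29.55
tool_pos: [612.1, 167.3, 53.0]
tcp_rot: [3.141, 0.0, 0.113]
contact_force: [0.2, 1.4, 0.3]
grip_width: 64.3
finger_force: 0.0
time: 30.55
tool_pos: [461.4, 150.2, 203.9]
tcp_rot: [-3.142, -0.001, 0.113]
contact_force: [0.3, -0.7, 0.7]
grip_width: 64.0
finger_force: 0.0
time: 31.55
tool_pos: [507.7, -247.9, 203.4]
tcp_rot: [-3.141, -0.0, 0.11]
contact_force: [0.0, 0.7, 0.9]
grip_width: 64.4
finger_force: 0.0
(array([613.4, 167. ]), 46) (array([624.8,  62.2]), 55) (array([636.4, -49.5]), 69) (array([ 650.6, -160. ]), 75)
```

View pics/t6.png

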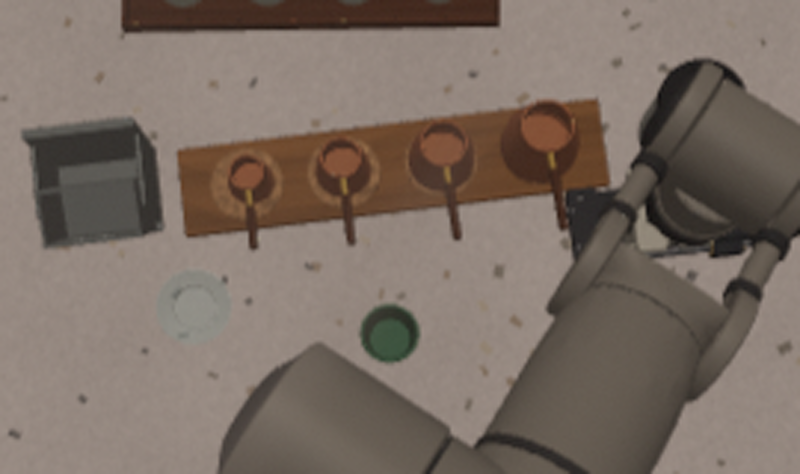

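```bash
python3 -c "
from plant import bot
print(bot.close_job())"
```

```text
the job is handed in; nothing more can be done
None
```

The job is handed in at about 32 s with no verdict returned: all four cezves stand on their pads in size order from the bin, handles square to the front. By camera, each is within about 7 mm of its pad's centre; cezve_1 sits about 6 mm off on purpose, to keep the gripper clear of the bin. The green cup was not moved.

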